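# Stand the slumped carton up and flip the topping lid shut

### The arm

A 7-joint arm with a two-finger parallel gripper is mounted at the origin on the work surface. World frame = base frame: x ahead of the robot, y to its left, z up, the work surface at z = 0. Lengths are in mm, angles in rad, forces in N, time in s.
With the tool pointing down it reaches from about 425 to 925 mm from the base axis. Payload 6.8 kg.
Tool frame: the origin (TCP) lies midway between the tips of the shut fingers; the grasp point (between the pads) lies robot.pinch_z behind it (robot.pinch_z is the distance from the TCP to the grasp point, in mm); z points along the fingers, y is the line along which they close (so a half turn about z gives the same grasp; the last joint's range is limited). The gripper opens to 85 mm and grips with 20 to 120 N. Pads are 22 mm wide; open, the fingers measure 114 mm over their backs; the gripper's body (76 mm by 85 mm) begins 54 mm behind the grasp point. The pads swing forward as they close: fully open they stand 13 mm farther back than shut.
Start: joints at [1.227, 0.477, 0.022, 1.555, -0.011, 1.109, -0.083], TCP at [157.702, -656.336, 231.308] pointing down, gripper open.
Joint ranges: [-2.96, 2.96], [-0.34, 2.1], [-1.41, 1.46], [0.24, 2.44], [-1.37, 4.51], [0.17, 1.92], [-2.96, 2.96]. Speed limits (rad/s): [2.39, 2.39, 3.14, 3.14, 3.14, 3.14, 3.14].

### API

Orientations are given as a 3x3 rotation matrix whose columns are the frame's x, y, z axes.
In Python, from station import robot, claw, solver, status, snapshot, models gives the robot as it stands. Calls block until the motion is done:
- robot.move_pose(position, orientation): joint-space move of the TCP to a pose.
- robot.move_straight(position, ori=None, rate=150, stop_force=None): straight line of the TCP; ori=None keeps the orientation; rate is the mean speed in mm/s. With stop_force (N) it stops when the force on the tool has changed by that much, and returns True; else False.
- robot.movej(angles): joint-space move.
- claw.open_gripper() and claw.close_gripper(force=None): open the fingers fully, or close them until they stop; force is the grip in N (None keeps the last).
- robot.sleep(seconds).
- solver.ik(position, orientation): joint angles nearest the present ones, or None.
- status.get_obs(): the state.
- snapshot(name): name is "side" or "top"; returns a dict with "pixels" (480x640x3 uint8, red, green, blue), "fx", "fy", "cx", "cy" (pixels), "world_to_cam" (4x4, takes a point from world to camera coordinates). Camera axes: x right, y up, looking along -z (the intrinsics and any distortion apply to the point x, -y, -z); pixel columns grow to the right and rows downward; lengths in mm; the calibration is good to about 2 mm. A picture is of the moment at which its call begins. There is no depth.
A pose or a line that the arm cannot do raises robot.PlanningError and nothing moves.
- robot.hand_in(): hands the job in; it is judged then, once.
Trained networks look in a picture, given as the dict that the camera call returned (one of the last four; its "shot" number tells which), for a name from the list of things; names that differ only in an ending like _2 or _b are one class to them, and where a whole thing is asked for, a point or a joint stands for the part that bears it (a point fixed in the world has none). Each returns a list of dicts, best first, with "score" (0 to 1); they miss things now and then, are a little off and sometimes report something else, mostly with a low value. They report only what shows in the picture. A call takes as long as a camera call. They do not tell look-alikes from the thing itself.
- models.look_for(picture, target): "position" ([column, row] in pixels, amid what is visible of it).
The state is a dict: "t": time; "qpos": joint angles; "joint_vel": joint speeds; "tau": joint torques, N m; "ee_pos": TCP position; "orientation": TCP orientation; "force": force on the tool from outside, world axes, zero at the start; "torque": the same for the moment, N m; "opening": finger opening in mm; "grasp_force": force on a finger pad.
Only numpy, scipy, OpenCV 4.12 (cv2) and the standard library are available. Lean on these libraries where they do the work, as an engineer would, in place of code of your own. Each camera call takes 0.05 s, during which the arm holds its last target. There are 200 camera calls.

### The job

A carton has slumped against the front of the topping station and hangs over the fruit, so the lid cannot be shut. Without picking it up or sliding it away, gently push the carton back up until it stands upright on its base where it is, and then push the open lid over and down until it is fully closed. Leave the other carton, the syrup bottle and the cup where they stand.

Things in the scene. Friction and masses are not known exactly. Their poses are not given: they have to be found in the camera images.
- station: Topping station: steel box fixed to the counter, 190 mm deep (its x), 240 mm wide (its y), 100 mm high, two white pans of fruit inside (tops 90 mm above the counter). Origin: centre of its underside, z up. The carton leans on its front, which faces its own -x; the lid is hinged along the top of its back (+x).
- carton: The slumped carton: closed brick carton, dark brown with a cream band, 70 x 70 x 195 mm tall plus a white screw cap (32 mm across, 20 mm high) mid-top; 0.4 to 0.65 kg, centre of mass half-way up. Origin: centre of its underside; z along its height to the cap. It starts leaning 0.56 rad towards its own +x, its +x face resting on the station's front rim, loose.
- carton_foot (a point): Middle of the carton's +x bottom edge, on which it rests and tips, about 63 mm in front of the station; 35 mm from the origin along its x. Its +x top edge overhangs the station by about 40 mm, 165 mm up: push there, from the station's side; the top rises some 40 mm on the way. Leaning under 0.34 rad it falls upright by itself; pushed fast it topples the other way.
- lid (a joint): Angle of the lid in rad: 0 = lying closed on the station, 1.57 = standing upright, 2.0 = its stop, leaning back. It starts open, between 1.65 and 1.95. The hinge is stiff (about 0.3 N m of friction), so the lid stays at any angle; some 2 to 3 N near its front edge turns it.
- lid_hinge (a point): Middle of the lid's hinge axis, on the top back edge of the station (95 mm behind the station's centre, 100 mm above the counter). The axis runs along the station's y. Same axes as the station.
- lid_edge (a point): Middle of the lid's free front edge, on its outer face (the face that is on top when closed, and looks to the back when open). Lid: clear plate with black edge strips, 192 mm from hinge axis to this edge, 240 mm wide, 4 to 6 mm thick, 0.25 kg.
- carton_b: A second, equal carton (70 x 70 x 195 mm plus cap) that stands upright in front of the station, to one side of the work; leave it. Origin: centre of its underside.
- syrup: Closed red syrup bottle with a black cap, 68 mm across, 215 mm tall, standing beyond one end of the station; leave it. Origin: centre of its underside.
- cup: Empty clear plastic cup, mouth 92 mm across, 115 mm tall, standing beyond the other end of the station; leave it. Origin: centre of its underside.
Mind the look-alikes: they are no part of the job. Of the things that look like the cup, take the one that is nearest to the robot's base at the start. What is shaped like the carton_b but green is not meant.

How it is judged (in metres and radians):
On the way, in this order (a step that is already met when the one before it is completed fails the run):
1. the carton stands upright on its base, at rest, while the lid is still open (angle between carton's own z axis and vertical below 0.06 rad and height (world z) of carton below 0.006 m and linear speed of carton below 0.03 m/s and value of joint lid above 1.3 rad), for 0.3 s.
2. the lid is closed (value of joint lid below 0.05 rad), for 0.2 s.
At the end, for the whole second after the job is handed in: The carton stands upright on the counter (within 0.06 rad, at rest), the edge it tipped about within 50 mm of where it was, the lid is closed (within 0.05 rad), and the other carton, the bottle and the cup still stand (angle between each of carton, carton_b, syrup, cup's own z axis and vertical below 0.06 rad and height (world z) of carton below 0.006 m and linear speed of carton below 0.02 m/s and distance of carton_foot from where it was at the start of the episode below 0.05 m and value of joint lid below 0.05 rad); the robot touches nothing.
It fails at once if the carton is lifted off the counter (its underside's centre starts near 19 mm and sinks to 0 as it comes upright) (height (world z) of carton above 0.032 m or (angle between carton's own z axis and vertical below 0.2 rad and height (world z) of carton above 0.018 m)).
It fails at once if the carton is squeezed or shoved hard (over 20 N) (contact force between the fingers and carton above 20 N).
It fails at once if the carton is knocked flat (angle between carton's own z axis and vertical above 0.85 rad).
It fails at once if the other carton, the bottle or the cup is moved more than 20 mm (distance of any of carton_b, syrup, cup from where it was at the start of the episode above 0.02 m).
It also fails if it takes over 58 s, if anything falls off the work surface, if the arm or the gripper's body presses on something with over 40 N, if the wrist force passes 120 N, or if a joint passes its speed limit or range.

## Working session

There is one attempt and no reset: what is moved stays moved. The work goes in short steps, each a Python script; the robot and the scene stay as the last script left them, time stands still between calls to the robot, and variables do not carry over. Pictures are saved under pics/ and viewed, at most 10 in all, crops included, and the job is handed in when it is done.

```bash
mkdir -p pics
cat > h.py <<'E'
import numpy as np, cv2
from station import robot, claw, solver, status, snapshot, models
def proj(s,P):
    P=np.atleast_2d(P).astype(float); c=(s["world_to_cam"]@np.c_[P,np.ones(len(P))].T)[:3]
    return np.c_[s["cx"]+s["fx"]*c[0]/-c[2], s["cy"]+s["fy"]*-c[1]/-c[2]]
def ray(s,px,z):
    M=np.array(s["world_to_cam"]);R=M[:3,:3];o=-R.T@M[:3,3]
    d=R.T@np.array([(px[0]-s["cx"])/s["fx"],-(px[1]-s["cy"])/s["fy"],-1]); return o+d*(z-o[2])/d[2]
def save(s,n,crop=None,k=1):
    im=s["pixels"][...,::-1]
    if crop: im=im[crop[1]:crop[3],crop[0]:crop[2]]
    cv2.imwrite(f"pics/{n}.png",cv2.resize(im,None,fx=k,fy=k))
E
python3 - <<'E'
from h import *
np.set_printoptions(precision=1,suppress=True)
for n in("side","top"):
    s=snapshot(n);save(s,n+"0")
    print(n,{k:v for k,v in s.items() if k!="pixels"})
    for t in("station","carton","lid","syrup","cup"):
        print(t,[(np.round(d["position"]),round(d["score"],2)) for d in models.look_for(s,t)])
print(status.get_obs())
E
```

```text
side {'fx': 438.0688997521307, 'fy': 438.0688997521307, 'cx': 322.24683541836674, 'cy': 235.1425666203872, 'world_to_cam': array([[   0.9,    0.4,    0. , -518.2],
       [  -0.3,    0.7,    0.6,  115.1],
       [   0.2,   -0.5,    0.8, -995.7],
       [   0. ,    0. ,    0. ,    1. ]]), 'shot': 1}
station [(array([367., 182.]), 0.69)]
carton [(array([206., 240.]), 0.8), (array([280., 251.]), 0.66)]
lid [(array([390., 143.]), 0.93)]
syrup [(array([401., 288.]), 0.88)]
cup [(array([278., 168.]), 0.89), (array([317., 127.]), 0.77)]
top {'fx': 583.3515197112243, 'fy': 583.3515197112243, 'cx': 311.2023800649939, 'cy': 240.38706525690958, 'world_to_cam': array([[    0. ,    -1. ,    -0. ,    37.3],
       [    1. ,     0. ,     0.1,  -551.5],
       [   -0.1,    -0. ,     1. , -1185.2],
       [    0. ,     0. ,     0. ,     1. ]]), 'shot': 2}
station [(array([260., 308.]), 0.62)]
carton [(array([367., 256.]), 0.97), (array([456., 360.]), 0.92), (array([384., 329.]), 0.71)]
lid [(array([232., 201.]), 0.97)]
syrup [(array([349., 155.]), 0.63)]
cup [(array([258., 307.]), 0.9), (array([178., 302.]), 0.55)]
{'t': 0.6, 'qpos': array([ 1.2,  0.5,  0. ,  1.6, -0. ,  1.1, -0.1]), 'joint_vel': array([ 0.,  0.,  0., -0., -0., -0., -0.]), 'tau': array([ -0. , -59.6,   1.6, -28.1,   0. ,   0. ,   0. ]), 'ee_pos': array([ 157.7, -656.3,  231.3]), 'orientation': array([[ 1. ,  0.2,  0. ],
       [ 0.2, -1. , -0. ],
       [-0. ,  0. , -1. ]]), 'force': array([-0.9, -0.6,  0.1]), 'torque': array([ 0., -0., -0.]), 'grasp_force': 0.0, 'opening': 85.38383921457509}
```

View pics/side0.png

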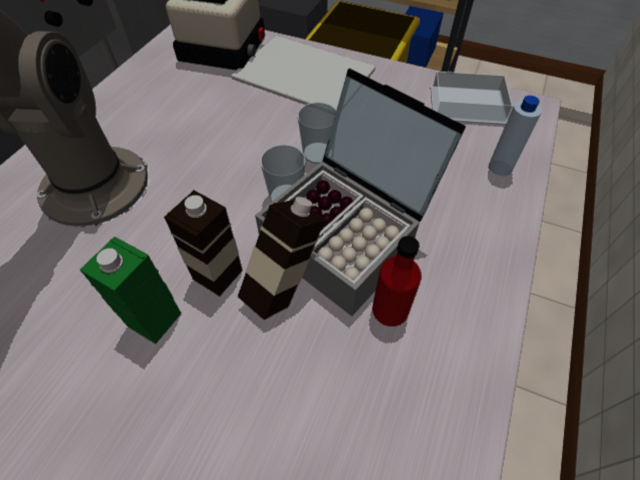

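View pics/top0.png

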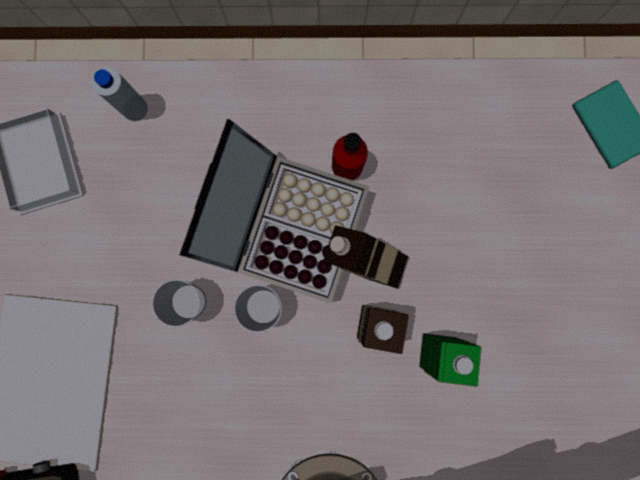

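The side view shows the slumped carton at about (280,251) with its cap at (302,204). The upright brown carton_b is at (206,240), the green decoy at (130,290), and the open lid's free corners are at (349,73) and (463,127). In the top view the station rim corners are at about (275,160), (368,185), (330,298) and (243,270), and the cap is at (340,243).

```bash
cat > fit.py <<'E'
from h import *
from scipy.optimize import least_squares
np.set_printoptions(precision=1,suppress=True)
S,T=snapshot("side"),snapshot("top")
def Rz(a): return np.array([[np.cos(a),-np.sin(a),0],[np.sin(a),np.cos(a),0],[0,0,1]])
def Ry(a): return np.array([[np.cos(a),0,np.sin(a)],[0,1,0],[-np.sin(a),0,np.cos(a)]])
# station+lid: x,y,yaw,phi
def st(p,L): return np.array([p[0],p[1],0])+np.array(L,float)@Rz(p[2]).T
def lid(p,y): return st(p,[[95-192*np.cos(p[3]),y,100+192*np.sin(p[3])]])
# station y+ is world +x?  station +x ~ world +y => station +y ~ world -x
def f(p):
    c=st(p,[[95,-120,100],[-95,-120,100],[-95,120,100],[95,120,100]])
    r=[proj(T,c)-[(275,160),(368,185),(330,298),(243,270)], proj(T,lid(p,-120))-[(230,121)],proj(T,lid(p,120))-[(182,254)],
       proj(S,lid(p,-120))-[(463,127)],proj(S,lid(p,120))-[(349,73)]]
    return np.concatenate(r).ravel()
c0=ray(T,(304,228),100)
a=least_squares(f,[c0[0],c0[1],1.3,1.8],loss="soft_l1",x_scale=[100,100,1,1]);p=a.x
print("station",p[:2],p[2:].round(3),"res",f(p).reshape(-1,2))
def ct(q,L): # foot x,y,yaw,lean
    return np.array([q[0],q[1],0])+(np.array(L,float)-[35,0,0])@(Rz(q[2])@Ry(q[3])).T
def g(q):
    return np.concatenate([proj(T,ct(q,[[0,0,215]]))-[(339,243)],proj(S,ct(q,[[0,0,215]]))-[(303,202)],
      proj(T,ct(q,[[-35,-35,0],[-35,35,0],[-35,0,97.5]]))-[(408,254),(402,287),(385,262)],
      proj(S,ct(q,[[-35,0,97.5]]))-[(273,262)]]).ravel()
f0=st(p,[[-158,0,0]])[0]
b=least_squares(g,[f0[0],f0[1],p[2],.56],loss="soft_l1",x_scale=[100,100,1,1]);q=b.x
print("carton",q[:2],q[2:].round(3),"res",g(q).reshape(-1,2))
print("foot in station",(np.array([q[0],q[1],0])-[p[0],p[1],0])@Rz(p[2]))
print("b",ray(T,(384,329),215),"cup",ray(T,(258,307),60),"syr",ray(T,(352,139),215), "pinch",robot.pinch_z)
np.savez("fit.npz",p=p,q=q)
for s,n in((S,"S1"),(T,"T1")):
    im=s["pixels"][...,::-1].copy()
    def pl(P,c): cv2.polylines(im,[proj(s,P).round().astype(int)],True,c,1)
    for z in(0,100): pl(st(p,[[95,-120,z],[-95,-120,z],[-95,120,z],[95,120,z]]),(0,255,0))
    pl(np.r_[st(p,[[95,-120,100]]),lid(p,-120),lid(p,120),st(p,[[95,120,100]])],(255,255,0))
    for z in(0,195): pl(ct(q,[[35,-35,z],[-35,-35,z],[-35,35,z],[35,35,z]]),(0,0,255))
    cv2.imwrite(f"pics/{n}.png",cv2.resize(im[60:340,150:490],None,fx=2.2,fy=2.1))
A=cv2.imread("pics/S1.png");B=cv2.imread("pics/T1.png")
cv2.imwrite("pics/ov.png",cv2.resize(np.hstack([A,B]),(800,320)))
E
python3 fit.py
```

```text
station [570.3  52.2] [1.3 1.9] res [[ 1.6 -5.4]
 [ 0.8 -0.4]
 [ 0.2  4. ]
 [-6.1  0.8]
 [ 0.  -3.4]
 [ 0.1  0.6]
 [ 1.6 -0.7]
 [-1.4 -5. ]]
carton [506.8 -96.5] [1.3 0.6] res [[-0.4 -0.1]
 [-0.2 -0.7]
 [ 1.8 -0.1]
 [-2.2 -0.1]
 [-0.7 -1.3]
 [-6.   3. ]]
foot in station [-161.1   13.6    0. ]
b [383.5 -90.6 215. ] cup [415.4 142.9  60. ] syr [715.1 -37.2 215. ] pinch 18.700000000000003
```

View pics/ov.png

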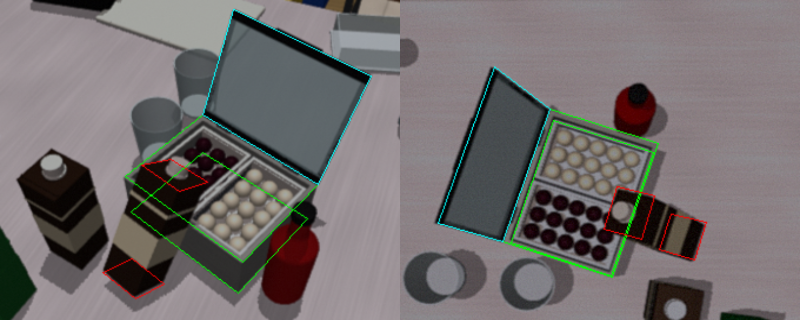

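The overlay matches both views to within about 5 mm, which is good enough to push with force stops.

```bash
cat >> h.py <<'E'
d=__import__("os").path.exists("fit.npz") and np.load("fit.npz")
if d: p,q=d["p"],d["q"]
def ax(a): return np.array([np.cos(a),np.sin(a),0]),np.array([-np.sin(a),np.cos(a),0])
def ori(a):
    best=None
    for s in(1,-1):
        y=s*ax(a)[1];z=np.array([0,0,-1.]);yield np.c_[np.cross(y,z),y,z]
E
python3 - <<'E'
from h import *
np.set_printoptions(precision=3,suppress=True)
ex,_=ax(q[2]); F=np.array([q[0],q[1],0]); P=lambda dd,z:F+ex*dd+[0,0,z]
print(p,q)
o=status.get_obs();claw.close_gripper()
robot.move_straight(np.array(o["ee_pos"])+[0,0,115],rate=200)
q0=np.array(status.get_obs()["qpos"])
c=[(np.abs(np.array(j)-q0).max(),i,R,j) for i,R in enumerate(ori(q[2])) if (j:=solver.ik(P(146,340),R)) is not None]
print([(x[0],x[3]) for x in c]); R=min(c,key=lambda x:x[:2])[2]
np.save("R.npy",R)
robot.move_pose(P(146,340),R)
print("down",robot.move_straight(P(146,152),rate=120,stop_force=8))
o=status.get_obs();print(o["t"],o["ee_pos"],o["force"])
s=snapshot("side");save(s,"side2",(150,0,550,340),2)
E
```

```text
[570.314  52.214   1.251   1.928] [506.771 -96.478   1.267   0.571]
[(np.float64(2.394059632922953), array([ 0.713,  0.401, -1.178,  1.657,  0.379,  1.341,  2.312])), (np.float64(0.871529582622571), array([ 0.493,  0.288, -0.84 ,  1.668,  0.222,  1.286, -0.693]))]
down False
6.7333 [550.926  42.933 152.67 ] [0.79  0.215 0.727]
```

View pics/side2.png

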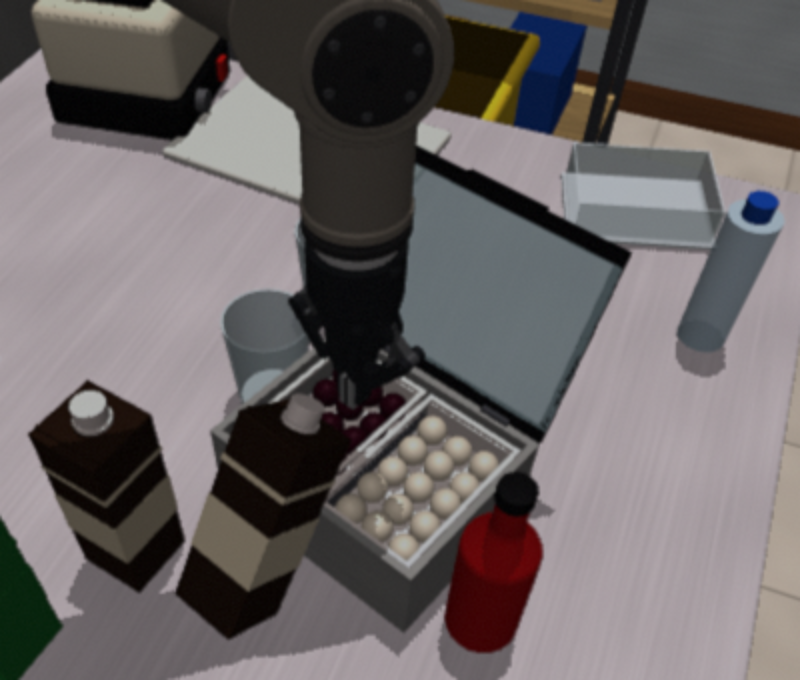

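In this crop the closed fingers are at (345,385), just on the station side of the carton's cap at (300,410). The lid is clear behind them, so I'll push now.

Run:
```python
from h import *
np.set_printoptions(precision=1,suppress=True)
ex,_=ax(q[2]); F=np.array([q[0],q[1],0]); R=np.load("R.npy"); P=lambda dd,z:F+ex*dd+[0,0,z]
print(robot.move_straight(P(120,152),rate=40,stop_force=5))
for dd in range(114,64,-6):
    h=robot.move_straight(P(dd,152),rate=22,stop_force=8)
    print(dd,h,status.get_obs()["force"])
    if h: break
robot.sleep(.6)
s=snapshot("side");save(s,"side3",(150,0,550,340),2);print(status.get_obs()["t"])
```

```text
False
114 False [ 0.5  0.4 -0.3]
108 False [0.4 0.  0.1]
102 False [ 0.1  1.7 -0.3]
96 False [-0.1  0.7 -0.3]
90 False [ 0.1  0.  -0.7]
84 False [ 0.3 -0.2  0. ]
78 False [ 0.6  0.6 -0.5]
72 False [-0.5 -0.6  0.6]
66 False [ 0.3  0.5 -0.4]
12.0583
```

View pics/side3.png

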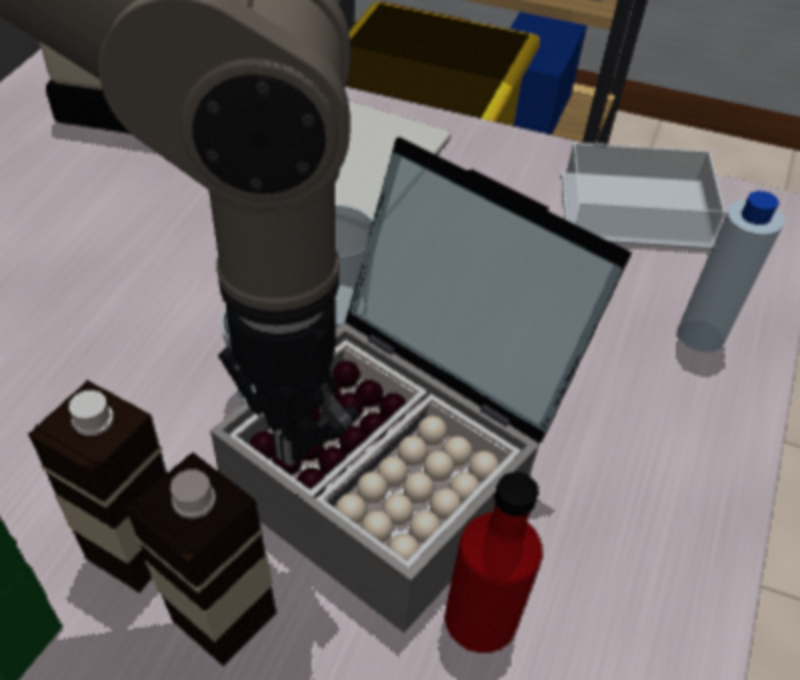

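The carton now stands upright at crop (215,560), and the lid is still open. Next I go over the lid and push it closed from behind.

Run:
```python
from h import *
np.set_printoptions(precision=1,suppress=True)
ex,_=ax(q[2]); F=np.array([q[0],q[1],0]); R=np.load("R.npy")
sx,sy=ax(p[2]); W=lambda x,z:np.array([p[0],p[1],0])+sx*x+[0,0,z]
robot.move_straight(F+ex*130+[0,0,160],rate=150)
robot.move_straight(F+ex*130+[0,0,345],rate=200)
robot.move_straight(W(215,345),rate=200)
print("down",robot.move_straight(W(215,240),rate=150,stop_force=8))
def arc(f,r=145,t=5): 
    t=t+11*np.sin(f); return W(95-r*np.cos(f)+t*np.sin(f),100+r*np.sin(f)+t*np.cos(f))
T=arc(1.4)
print("push",robot.move_straight(T,rate=60,stop_force=20),status.get_obs()["force"])
for f in np.arange(1.25,0.1,-.15):
    h=robot.move_straight(arc(f),rate=70,stop_force=20); print(round(f,2),h,status.get_obs()["force"])
    if h: break
else:
    print("press",robot.move_straight(arc(0,t=-6),rate=30,stop_force=10),status.get_obs()["ee_pos"],status.get_obs()["force"])
robot.sleep(.4)
s=snapshot("side");save(s,"side4",(150,0,550,340),2);print(status.get_obs()["t"])
```

```text
down False
push True [ 1.  -0.5  3.5]
1.25 True [-0.  -1.   5.4]
18.1417
```

View pics/side4.png

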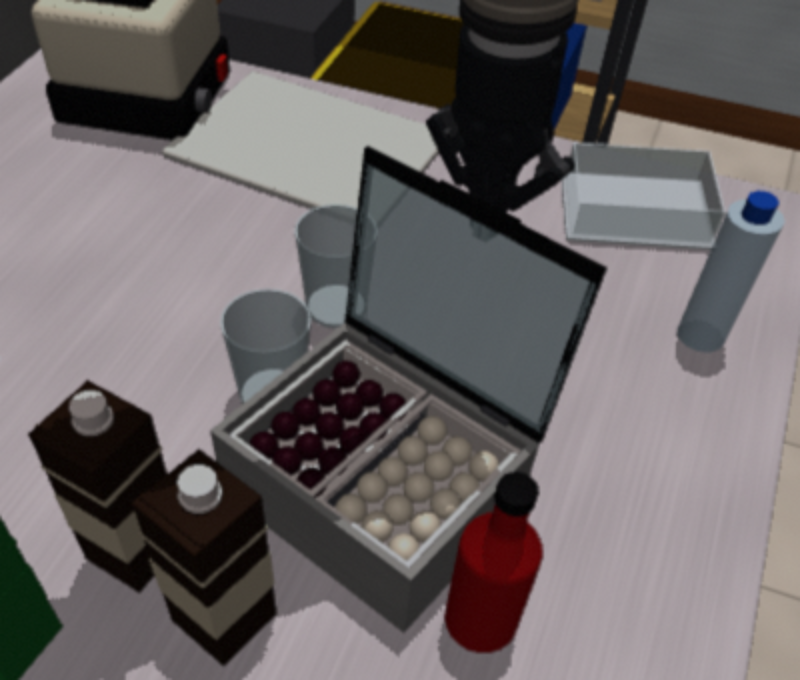

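The push stopped early: the lid is only partly turned, and its edge handle at crop (490,205) sits close under the gripper's knuckles. I'll back off and use a higher tip.

```bash
cat > lid.py <<'E'
from h import *
np.set_printoptions(precision=1,suppress=True)
R=np.load("R.npy")
sx,sy=ax(p[2]); W=lambda x,z:np.array([p[0],p[1],0])+sx*x+[0,0,z]
S=lambda:(lambda o:(np.r_[(np.array(o["ee_pos"])-[p[0],p[1],0])@np.c_[sx,sy,[0,0,1]]],np.r_[np.array(o["force"])@np.c_[sx,sy,[0,0,1]]]))(status.get_obs())
def arc(f,r=172,t=5):
    t=t+11*np.sin(f); return W(95-r*np.cos(f)+t*np.sin(f),100+r*np.sin(f)+t*np.cos(f))
E
python3 - <<'E'
from lid import *
a=S();print(*a)
robot.move_straight(W(a[0][0]+30,a[0][2]),rate=100)
robot.move_straight(W(a[0][0]+30,268),rate=100);print(*S())
for x in np.arange(a[0][0]+20,100,-10):
    h=robot.move_straight(W(x,268),rate=60,stop_force=15);print(h,*S())
    if h:break
else:
  for f in np.arange(1.3,0.1,-.15):
    h=robot.move_straight(arc(f),rate=70,stop_force=15); print(round(f,2),h,*S())
    if h: break
s=snapshot("side");save(s,"side5",(150,0,550,340),2);print(status.get_obs()["t"])
E
```

```text
[136.3  -1.7 251. ] [-1.5 -0.8  4.2]
[166.2  -0.5 268.9] [0.5 1.3 0.4]
False [155.2  -0.3 267.6] [-0.5  0.8 -0.2]
False [145.6  -0.3 267.9] [ 0.5 -0.4  0.5]
False [135.8  -0.2 268. ] [-0.2  0.5  0.6]
False [125.6  -0.2 268. ] [-0.3  0.2  0.8]
False [115.4  -0.2 267.9] [-0.2  0.4  0.3]
False [105.4  -0.1 267.9] [ 0.2  1.4 -0.3]
1.3 False [ 63.6  -0.2 270.1] [ 0.4 -0.3 -0.9]
1.15 False [ 37.6  -0.2 263. ] [ 0.5  0.9 -0.6]
1.0 False [ 13.3  -0.  252.2] [-1.   0.5  0.2]
0.85 False [ -9.2   0.  237.7] [0.3 0.1 0.2]
0.7 False [-29.3   0.1 219.7] [ 0.2 -0.3  0.7]
0.55 False [-46.5   0.1 198.7] [0.9 0.9 0.5]
0.4 False [-60.1   0.2 175.2] [ 0.5 -0.2 -0.4]
0.25 False [-70.    0.3 149.6] [ 0.  -0.2  1. ]
25.3583
```

View pics/side5.png

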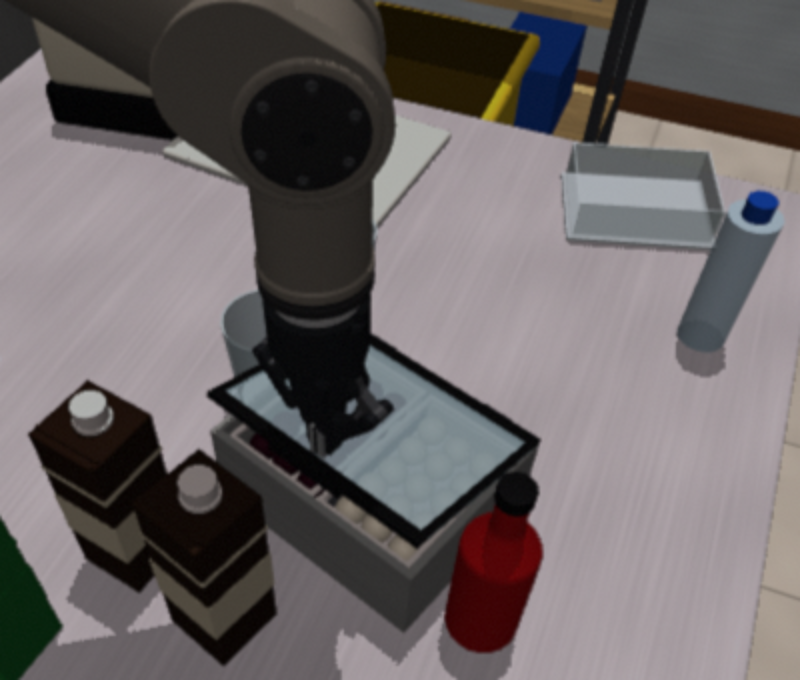

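The lid is now nearly closed, with the fingertips on it at crop (320,440). I'll press it down the rest of the way.

Run:
```python
from lid import *
print(robot.move_straight(W(-70,94),rate=30,stop_force=12),*S())
robot.sleep(.4);print(*S())
robot.move_straight(W(-70,340),rate=120)
robot.sleep(.3)
print(status.get_obs()["t"])
s=snapshot("side");save(s,"side6",(150,0,550,340),2)
```

```text
True [-70.    0.  104.1] [-0.2  0.9  8.1]
[-70.    0.1 104.1] [-1.1  1.9  7.7]
29.5667
```

View pics/side6.png

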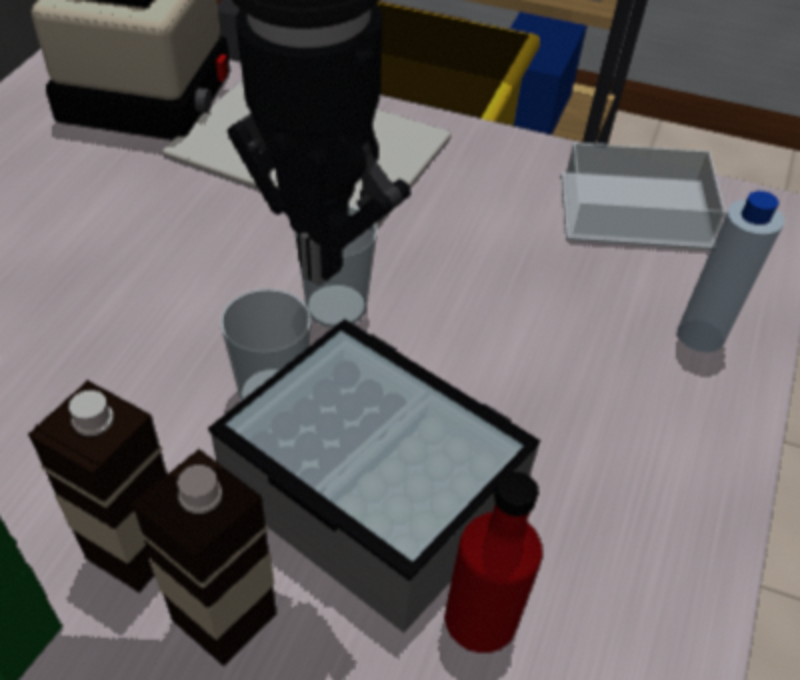

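The lid lies flush, with its rim from crop (212,430) to (537,440). The carton stands upright at (205,560), carton_b, the syrup and the cup look undisturbed, and the robot is clear of everything.

```bash
python3 -c "
from station import robot
print(robot.hand_in())"
```

```text
the job is handed in; nothing more can be done
None
```

The carton stands upright where it was, the lid is closed, the other carton, bottle and cup look unmoved in the last picture, and I handed the job in just after 29.6 s; no verdict came back.

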